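# Shut a slip-casting mould in its clamp and lock the press bar with the thumb wedge

## Task

Get the plaster mould in the bench clamp ready for casting: slide the red press bar forward by its black grip until the two mould halves are shut together against the stop, then push the wooden thumb wedge along its ramp by its yellow tab until it jams thumb-tight behind the bar, so that the mould stays squeezed shut when you let go. A firm push is enough - the plaster cracks if you force it - and leave the other things on the bench alone.

Things in the scene. Friction and masses are not known exactly. Their poses are not given: they have to be found in the camera images.
- clamp: Fixed bench clamp: aluminium base plate, x -155 to +112 mm, y -115 to +158 mm, 12 mm thick. Frame on the bench top, z up: +y is the way the bar slides to shut the mould, towards the stop; +x is the way the wedge is pushed in (away from the robot, yaw within 0.3 rad). Blue ramp block behind the wedge: x -152 to +62 mm, 67 mm high, its face turned 9 degrees from x.
- stop_pad (a point): Middle of the black rubber face of the blue stop, which the mould is shut against; at clamp x 0, y 131 mm, 46 mm over the bench, stop 79 mm high. Sprung: it yields towards +y 1 mm for each 8 N, 5 mm at most.
- bar (a joint): Red press bar, 206 mm along x, 72 mm high, on rails: 0 m drawn back, grows along the clamp's +y, 0.026 m when the mould is just shut on the unpressed stop pad, 0.0315 m at its end stop. Slides with 2 N, plus 2 to 6 N for each mould half it pushes; stays where left.
- bar_grip (a point): Centre of the black upright grip on the middle of the press bar, the place to hold: grip 28 mm along the clamp's x, 22 mm along y, its top 22 mm above this point; this point is 115 mm over the bench and 43 mm over the top of the red bar. Moves with the bar; at joint 0 it is at clamp x 0, y -26 mm. Free space on its +x and -x sides.
- bar_boss (a point): Middle of the back face of the steel boss behind the bar's middle (36 mm along x, 32 mm high), the face that the wedge presses on; at joint 0 it is at clamp x 0, y -71 mm, 46 mm over the bench. While the bar is more than about 6 mm from shut the boss stands in the wedge's way.
- wedge (a joint): Beech thumb wedge captive on the ramp: 0 m fully out, grows as it is pushed in along the direction 9 degrees from the clamp's +x towards its +y; track ends at 0.105 m. Slides with 1.5 N. With the mould just shut it meets the boss at about 0.065 m (sooner, with 5 to 10 N, while sliding a mould not fully home); each 10 mm more squeezes by 1.6 mm (12 N). 15 to 25 N of push jams it well.
- wedge_tab (a point): Centre of the upper part of the yellow upright thumb tab near the wedge's tail, the place to hold or push: tab 22 mm along the clamp's x, 24 mm along y; this point is 105 mm over the bench, 17 mm below the tab's top, 38 mm over the nearest parts below. Moves with the wedge; at joint 0 it is at clamp x -124 mm, y -70 mm. Free space on its +x and -x sides.
- wedge_nose (a point): Top front corner of the wedge's thin end, 60 mm over the bench. The wedge is 100 mm long, 26 mm thick at the nose and 42 mm at the tail, 32 mm high, its pressing face along the clamp's x; left alone it holds by friction. It must stay pressing on the boss with at least 8 N after letting go; the plaster cracks above 60 N (a push on the wedge of about 35 N).
- mould_stop_mid (a point): Centre of the loose plaster mould half next to the stop (140 mm along x, 58 mm along y, 80 mm high, about 0.55 kg), standing on the base plate, its top 92 mm over the bench; axes near those of the clamp.
- mould_bar_mid (a point): Centre of the other loose plaster half, next to the press bar, same size; at the start a gap of 8 to 13 mm lies between the halves. Shut: the two centres are 58 mm apart along y.
- cast_box: Bystander: cream slip-cast box, 85 x 130 mm, 135 mm high with its round back; origin under its centre.
- slip_jar: Bystander: white jar with blue lid, 80 mm wide, 100 mm high; origin under its centre.
- water_bottle: Bystander: clear bottle with blue cap, 64 mm wide, 170 mm high; origin under its centre.
- dust_brush: Bystander: flat dusting brush lying down, 200 mm long; origin under its centre.
There are look-alikes about, which are no part of the job. What is shaped like the part that bears mould_stop_mid but orange or purple is not meant.

How it is judged:
On the way, in this order (a step that is already met when the one before it is completed fails the run):
1. the press bar has been slid forward and the mould halves are shut to within 3 mm (value of joint bar above 0.022 m and y of mould_bar_mid in the frame of mould_stop_mid above -0.061 m), for 0.2 s.
2. the wedge has been slid in behind the bar and presses on it (value of joint wedge above 0.055 m and contact force between wedge and bar above 8 N), for 0.2 s.
At the end, for the whole second after the job is handed in: Both mould halves stand upright and shut (gap under 1.5 mm), squeezed against the stop: the jammed wedge presses on the bar with over 8 N, the bar on its mould half with over 6 N and the other half on the stop pad with over 3 N, all let go and at rest (y of mould_bar_mid in the frame of mould_stop_mid above -0.0595 m and angle between each of mould_bar_mid, mould_stop_mid's own z axis and vertical below 0.05 rad and contact force between wedge and bar above 8 N and contact force between bar and mould_bar above 6 N and velocity of joint wedge below 0.002 m/s and contact force between pad and mould_stop above 3 N); the robot touches nothing.
It fails at once if the mould is forced: the bar squeezes it with more than 60 N (contact force between bar and mould_bar above 60 N).
It fails at once if a bystander is pushed more than 20 mm (distance of any of cast_box, slip_jar, water_bottle, dust_brush from where it was at the start of the episode above 0.02 m).
It also fails if it takes over 53 s, if anything falls off the work surface, if the arm or the gripper's body presses on something with over 40 N, if the wrist force passes 120 N, or if a joint passes its speed limit or range.

## Robot

A 6-joint arm with a two-finger parallel gripper is mounted at the origin on the work surface. World frame = base frame: x ahead of the robot, y to its left, z up, the work surface at z = 0. Lengths are in m, angles in rad, forces in N, time in s.
With the tool pointing down it reaches from about 0.375 to 0.925 m from the base axis. Payload 5.7 kg.
Tool frame: the origin (TCP) lies midway between the tips of the shut fingers; the grasp point (between the pads) lies 19 mm behind it; z points along the fingers, y is the line along which they close (so a half turn about z gives the same grasp; the last joint's range is limited). The gripper opens to 88 mm and grips with 3 to 60 N. Pads are 20 mm wide; open, the fingers measure 115 mm over their backs; the gripper's body (75 mm by 178 mm) begins 61 mm behind the grasp point.
Start: joints at [1.054, 0.359, 1.51, -0, 1.272, -0.115], TCP at [0.235, 0.552, 0.223] pointing down, gripper open.
Joint ranges: [-2.97, 2.97], [-1.01, 2.36], [0.21, 2.38], [-0.96, 4.11], [0.2, 2.71], [-2.98, 2.98]. Speed limits (rad/s): [2.39, 2.39, 3.14, 3.14, 3.14, 3.14].

## Interface

Orientations are given as a unit quaternion [x, y, z, w].
In Python, from bench import move_ptp, servo_line, goto_joints, move_gripper, sleep, inverse_kinematics, capture, PlanningError, close_job, spot_in, silhouettes, current_clock, current_joint_pos, current_qvel, current_joint_torque, current_position, current_orientation, current_force, current_torque, current_finger_gap, current_grip_force gives the robot as it stands. Calls block until the motion is done:
- move_ptp(position, orientation): joint-space move of the TCP to a pose.
- servo_line(position, orientation=None, rate=0.15, contact_N=None): straight line of the TCP; orientation=None keeps the orientation; rate is the mean speed in m/s. With contact_N (N) it stops when the force on the tool has changed by that much, and returns True; else False.
- goto_joints(angles): joint-space move.
- move_gripper(opening): finger opening in m; the grip force is fixed at half the most; returns when the fingers have stopped.
- sleep(seconds).
- inverse_kinematics(position, orientation): joint angles nearest the present ones, or None.
- capture(name): name is "side" or "top"; returns a dict with "image" (420x560x3 uint8, blue, green, red), "range_z" (420x560 float32, m along the optical axis (not along the pixel's ray), 0 where there is no reading), "intrinsics" (3x3 intrinsics, pixels), "R" (3x3) and "t" (3): a world point X has camera coordinates R X + t. Camera axes: x right, y down, z forward; pixel columns grow to the right and rows downward; lengths in m; the calibration is good to about 2 mm. A picture is of the moment at which its call begins.
A pose or a line that the arm cannot do raises PlanningError and nothing moves.
- close_job(): hands the job in; it is judged then, once.
Trained networks look in the newest picture that a camera, given by its name, has taken for a name from the list of things; names that differ only in an ending like _2 or _b are one class to them, and where a whole thing is asked for, a point or a joint stands for the part that bears it (a point fixed in the world has none). Each returns a list of dicts, best first, with "conf" (0 to 1); they miss things now and then, are a little off and sometimes report something else, mostly with a low value. They report only what shows in the picture. A call takes as long as a camera call. They do not tell look-alikes from the thing itself.
- spot_in(camera, query): "xy" ([column, row] in pixels, amid what is visible of it).
- silhouettes(camera, query): "region" (420x560 bool, what is visible of it) and "xy" ([column, row] in pixels, amid what is visible of it).
Readings, each from a call of its own:
- current_clock(): time.
- current_joint_pos(): joint angles.
- current_qvel(): joint speeds.
- current_joint_torque(): joint torques, N m.
- current_position(): TCP position.
- current_orientation(): TCP orientation.
- current_force(): force on the tool from outside, world axes, zero at the start.
- current_torque(): the same for the moment, N m.
- current_finger_gap(): finger opening in m.
- current_grip_force(): force on a finger pad.
Only numpy, scipy, OpenCV 4.12 (cv2) and the standard library are available. Lean on these libraries where they do the work, as an engineer would, in place of code of your own. Each camera call takes 0.05 s, during which the arm holds its last target. There are 200 camera calls.

## Working session

There is one attempt and no reset: what is moved stays moved. The work goes in short steps, each a Python script; the robot and the scene stay as the last script left them, time stands still between calls to the robot, and variables do not carry over. Pictures are saved under pics/ and viewed, at most 10 in all, crops included, and the job is handed in when it is done.

```bash
mkdir -p pics; ls
cat > h.py <<'E'
import numpy as np, cv2
from bench import *
def world(c,uv,z=None,r=2):
    u,v=int(round(uv[0])),int(round(uv[1]))
    if z is None:
        p=c["range_z"][max(v-r,0):v+r+1,max(u-r,0):u+r+1]; z=np.median(p[p>0])
    p=np.linalg.inv(c["intrinsics"])@[uv[0],uv[1],1]*z
    return c["R"].T@(p-c["t"])
def pix(c,X):
    p=c["intrinsics"]@(c["R"]@np.asarray(X)+c["t"]); return p[:2]/p[2]
E
python3 - <<'E'
from h import *
for n in("side","top"):
    c=capture(n); cv2.imwrite(f"pics/{n}0.png",c["image"])
    print(n,"cam at",(-c["R"].T@c["t"]).round(3))
    for q in("clamp","stop_pad","bar_grip","bar_boss","wedge_tab","wedge_nose","mould_stop_mid","mould_bar_mid","cast_box","slip_jar","water_bottle","dust_brush"):
        for d in spot_in(n,q)[:3]:
            if d["conf"]>.2: print(q,round(d["conf"],2),np.round(d["xy"]),world(c,d["xy"]).round(3))
E
```

```text
pics
side cam at [ 0.395 -1.047  0.785]
clamp 0.97 [252. 251.] [ 0.547 -0.139  0.068]
bar_grip 0.76 [266. 236.] [ 0.598 -0.086  0.071]
bar_boss 0.61 [265. 236.] [ 0.595 -0.086  0.07 ]
wedge_tab 0.54 [230. 246.] [ 0.489 -0.129  0.087]
wedge_nose 0.81 [231. 247.] [ 0.491 -0.125  0.081]
mould_stop_mid 0.82 [256. 205.] [0.599 0.051 0.091]
mould_stop_mid 0.82 [212. 194.] [0.479 0.195 0.071]
mould_stop_mid 0.62 [329. 200.] [0.832 0.035 0.082]
mould_bar_mid 0.69 [253. 223.] [ 0.572 -0.042  0.092]
cast_box 0.93 [241. 166.] [0.625 0.465 0.024]
slip_jar 0.66 [234. 346.] [ 0.443 -0.458  0.083]
water_bottle 0.76 [208. 163.] [0.492 0.378 0.095]
dust_brush 0.8 [331. 339.] [ 0.664 -0.444  0.02 ]
top cam at [0.475 0.017 1.522]
clamp 0.97 [304. 244.] [ 0.55  -0.048  0.013]
stop_pad 0.52 [439. 278.] [ 0.448 -0.407  0.098]
stop_pad 0.47 [256. 227.] [0.597 0.085 0.075]
bar_grip 0.62 [268. 226.] [0.599 0.051 0.089]
bar_grip 0.57 [313. 229.] [ 0.586 -0.069  0.127]
bar_boss 0.6 [315. 227.] [ 0.589 -0.075  0.133]
wedge_tab 0.97 [327. 256.] [ 0.513 -0.111  0.057]
wedge_tab 0.7 [292. 226.] [ 0.597 -0.014  0.087]
wedge_tab 0.58 [440. 202.] [ 0.666 -0.445  0.018]
wedge_nose 0.67 [326. 258.] [ 0.509 -0.109  0.057]
mould_stop_mid 0.86 [265. 225.] [0.601 0.059 0.09 ]
mould_stop_mid 0.69 [256. 142.] [0.838 0.08  0.073]
mould_stop_mid 0.58 [209. 270.] [0.483 0.215 0.078]
mould_bar_mid 0.69 [293. 225.] [ 0.6   -0.018  0.09 ]
cast_box 0.69 [140. 222.] [0.625 0.423 0.006]
slip_jar 0.63 [439. 278.] [ 0.449 -0.407  0.098]
water_bottle 0.74 [329. 258.] [ 0.51  -0.115  0.059]
water_bottle 0.68 [139. 269.] [0.487 0.393 0.124]
dust_brush 0.65 [437. 201.] [ 0.667 -0.437  0.017]
```

Run:
```python
import cv2
a=cv2.imread("pics/top0.png")[110:320,180:460];b=cv2.imread("pics/side0.png")[120:330,150:430]
cv2.imwrite("pics/both.png",cv2.resize(cv2.vconcat([a,b]),(0,0),fx=1.42,fy=1.42,interpolation=2))
cv2.imwrite("pics/b.png",cv2.hconcat([cv2.resize(cv2.imread("pics/top0.png")[180:310,230:390],(400,325),interpolation=2),cv2.resize(cv2.imread("pics/side0.png")[160:290,180:340],(400,325),interpolation=2)]))
```

```text
(no output)
```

View pics/top0.png

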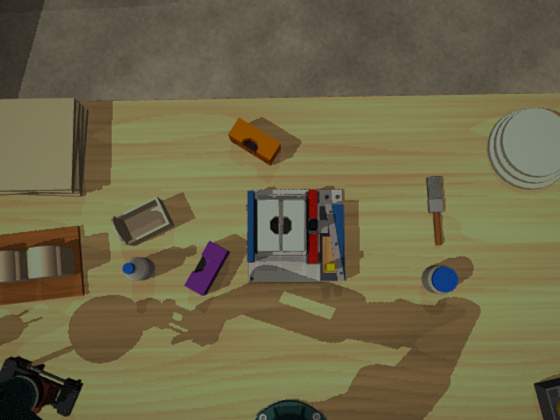

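View pics/b.png

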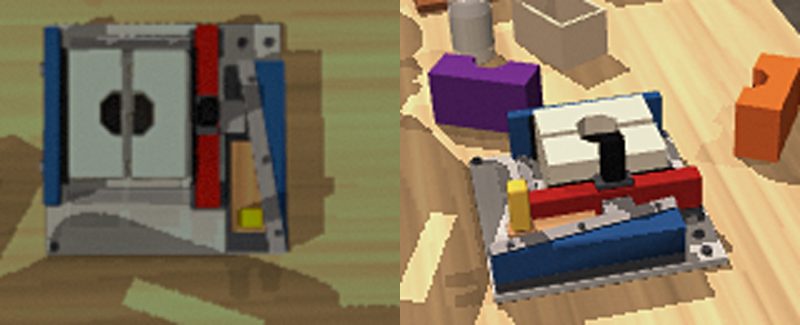

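The white halves sit in the clamp at top px (265,225) and (293,225). The look-alikes are the purple block at (207,268) and the orange one at (255,142), and both are ruled out by colour. There is only one black grip, at (313,226), and one yellow tab, at (330,267). The mould, grip and tab are confirmed in the crop. Next I'll measure the clamp frame, grip and tab in both views.

```bash
cat >> h.py <<'E'
def cloud(c,m):
    v,u=np.nonzero(m&(c["range_z"]>0)); z=c["range_z"][v,u]
    P=(np.linalg.inv(c["intrinsics"])@np.stack([u,v,np.ones_like(u)])*z).T
    return (P-c["t"])@c["R"]
def masks(c):
    h=cv2.cvtColor(c["image"],cv2.COLOR_BGR2HSV).astype(int); H,S,V=h[...,0],h[...,1],h[...,2]
    return dict(red=((H<6)|(H>174))&(S>150)&(V>60),yel=(H>22)&(H<34)&(S>150)&(V>90),blk=V<45,blue=(H>100)&(H<120)&(S>120)&(V>40))
def near(P,c=(.6,-.05),r=.2): return P[np.hypot(P[:,0]-c[0],P[:,1]-c[1])<r]
E
python3 - <<'E'
from h import *
for n in("top","side"):
    c=capture(n); M=masks(c)
    for k,zr in dict(red=(.066,.08),yel=(.075,.13),blk=(.085,.15),blue=(.06,.09)).items():
        P=near(cloud(c,M[k])); P=P[(P[:,2]>zr[0])&(P[:,2]<zr[1])]
        if k=="blk": P=near(P,(.595,-.08),.05)
        if len(P)<4: print(n,k,len(P)); continue
        print(n,k,len(P),"med",np.median(P,0).round(4),"lo",np.percentile(P,2,0).round(4),"hi",np.percentile(P,98,0).round(4))
        if k in("red","blue") :
            for Q,s in ((P[P[:,1]<.03],"R"),(P[P[:,1]>.03],"L")):
                if len(Q)>30:
                    r=cv2.minAreaRect((Q[:,:2]*1000).astype(np.float32)); e=np.linalg.svd(Q[:,:2]-Q[:,:2].mean(0),full_matrices=0)[2][0]
                    print("  ",s,np.round(r[0],1),np.round(r[1],1),"yaw",round(float(np.arctan(e[1]/e[0])),4))
E
```

```text
top red 442 med [ 0.5754 -0.0722  0.0706] lo [ 0.5008 -0.0836  0.0663] hi [ 0.6964 -0.0603  0.0762]
   R [598.6 -73.3] [ 25.3 201.1] yaw -0.012
top yel 71 med [ 0.4835 -0.1126  0.1186] lo [ 0.4753 -0.1231  0.1061] hi [ 0.494  -0.1022  0.1241]
top blk 99 med [ 0.5974 -0.0694  0.1334] lo [ 0.5842 -0.0802  0.0922] hi [ 0.6109 -0.0602  0.1409]
top blue 717 med [0.5995 0.0942 0.0729] lo [ 0.505  -0.1569  0.0603] hi [0.6924 0.1075 0.0814]
   R [ 568.2 -152.3] [180.4  28.3] yaw 0.0623
   L [601.7  99.9] [ 14.5 195.1] yaw -0.0124
side red 386 med [ 0.5897 -0.0814  0.0712] lo [ 0.5036 -0.0908  0.0665] hi [ 0.6957 -0.0624  0.0745]
   R [599.7 -77. ] [ 31.  198.7] yaw -0.0183
side yel 28 med [ 0.4819 -0.116   0.1225] lo [ 0.4744 -0.1251  0.1204] hi [ 0.4906 -0.1072  0.1239]
side blk 181 med [ 0.5961 -0.082   0.1176] lo [ 0.5841 -0.0861  0.0875] hi [ 0.6097 -0.0681  0.1381]
side blue 534 med [ 0.5761 -0.1505  0.0643] lo [ 0.4624 -0.1637  0.0605] hi [0.6932 0.1032 0.079 ]
   R [ 555.  -159.8] [213.8  38.9] yaw 0.0621
   L [599.5  98.2] [ 23.4 197.4] yaw -0.0213
```

```bash
cat >> h.py <<'E'
from scipy.spatial.transform import Rotation as Ro
YAW=-.013
def down(a):  # tool z down, closing line at world angle a
    y=np.array([np.cos(a),np.sin(a),0]); z=np.array([0,0,-1.]); return Ro.from_matrix(np.stack([np.cross(y,z),y,z],1)).as_quat()
def best(p,a):  # of the half-turn pair, the smaller last-joint motion
    q0=np.array(current_joint_pos()); L=[]
    for k in(0,np.pi):
        j=inverse_kinematics(list(p),list(down(a+k)))
        if j is not None: L.append((abs(np.array(j)-q0).max(),a+k))
    return down(min(L)[1])
cx=np.array([np.cos(YAW),np.sin(YAW),0]); cy=np.array([-np.sin(YAW),np.cos(YAW),0])
E
python3 - <<'E'
from h import *
p=current_position(); servo_line([p[0],p[1],.29])
g=np.array([.597,-.0715,.096])
q=best(g+[0,0,.15],YAW)
move_ptp(list(g+[0,0,.15]),list(q)); print(current_position(),current_force())
servo_line(list(g+[0,0,.05])); print(servo_line(list(g),rate=.06,contact_N=8))
move_gripper(.0); print(current_finger_gap(),current_grip_force(),current_position(),current_force(),current_clock())
c=capture("side"); cv2.imwrite("pics/s1.png",cv2.resize(c["image"][130:310,150:390],(800,600)))
E
```

```text
[ 0.5970688  -0.07056751  0.24607194] [ 0.70792113 -0.55104933 -0.2286812 ]
False
0.027651264657412678 30.000151991844177 [ 0.5987343  -0.0715995   0.09610944] [ 5.04576692 -0.53301758 -2.64409419] 7.3083
```

View pics/s1.png

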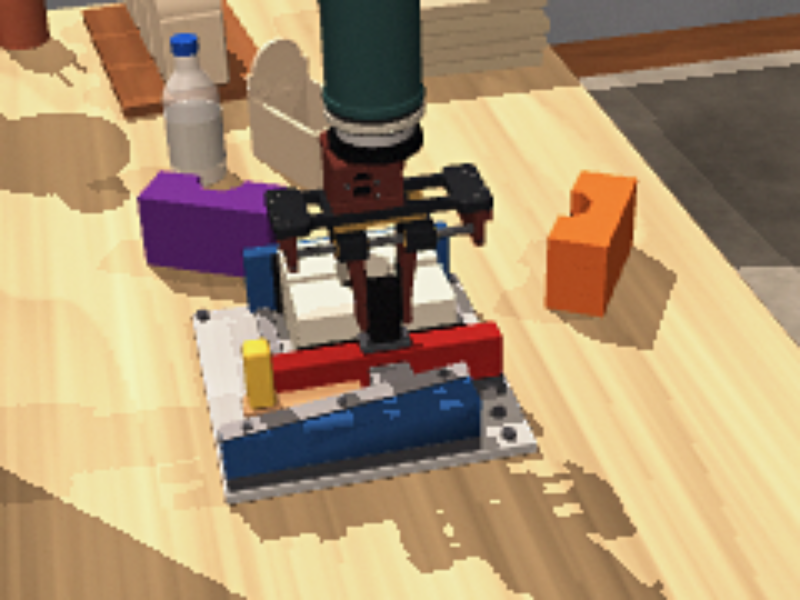

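The fingers hold the grip at (385,305) in the crop, and the 27.7 mm gap matches its 28 mm width. Now I'll push the bar.

Run:
```python
from h import *
p=np.array(current_position()); f0=np.array(current_force())
for d in(.010,.020,.034):
    h=servo_line(list(p+cy*d),rate=.02,contact_N=22)
    print(d,h,((np.array(current_position())-p)*1000).round(2),(np.array(current_force())-f0).round(1),current_grip_force())
    if h: break
sleep(.3); print(((np.array(current_position())-p)*1000).round(2),(np.array(current_force())-f0).round(1))
c=capture("top"); cv2.imwrite("pics/t2.png",cv2.resize(c["image"][180:310,230:390],(640,520)))
print(current_clock())
```

```text
0.01 False [ 0.13  9.89 -0.04] [-4.4 -3.9  0.2] 29.998313784599304
0.02 False [ 0.25 19.25 -0.04] [-5.2 -7.  -0.1] 29.996494352817535
0.034 True [ 3.400e-01  2.604e+01 -2.000e-02] [-6.5 -3.8  6.2] 29.9955877661705
[ 0.36 26.06 -0.04] [-7.4 -2.2  8.4]
9.625
```

View pics/t2.png

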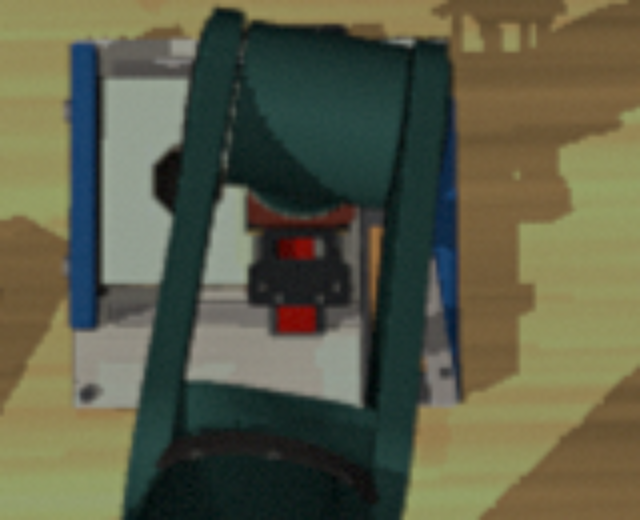

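The arm hides most of the mould, but the bar moved 26.1 mm and stopped at the 22 N limit, as it would at shut. I'll release, retreat and check the mould and tab.

Run:
```python
from h import *
move_gripper(.06)
p=np.array(current_position()); servo_line(list(p+[0,0,.10]))
t=np.array([.43,-.1235,.22]); move_ptp(list(t),list(best(t,np.pi/2+YAW)))
move_gripper(0)
ims=[]
for n in("top","side"):
    c=capture(n); M=masks(c)
    for k,zr,ctr,r in(("red",(.066,.08),(.6,-.05),.2),("yel",(.112,.13),(.49,-.11),.1),("blk",(.125,.15),(.6,-.05),.04)):
        P=near(cloud(c,M[k]),ctr,r); P=P[(P[:,2]>zr[0])&(P[:,2]<zr[1])]
        if len(P): print(n,k,len(P),np.median(P,0).round(4),P.min(0).round(4),P.max(0).round(4))
    ims.append(cv2.resize(c["image"][180:310,230:390] if n=="top" else c["image"][160:290,180:340],(400,325),interpolation=2))
cv2.imwrite("pics/b3.png",cv2.hconcat(ims)); print(current_position(),current_clock())
```

```text
top red 424 [ 0.5729 -0.0487  0.0702] [ 0.4985 -0.062   0.066 ] [ 0.6998 -0.0348  0.0774]
top yel 54 [ 0.486  -0.1123  0.1192] [ 0.4753 -0.1237  0.1123] [ 0.4941 -0.1019  0.1276]
top blk 83 [ 0.598  -0.0459  0.1333] [ 0.5847 -0.0568  0.1253] [ 0.6116 -0.0372  0.1414]
side red 360 [ 0.5955 -0.057   0.0714] [ 0.5026 -0.0686  0.066 ] [ 0.6979 -0.0363  0.0759]
side yel 29 [ 0.4822 -0.1169  0.1223] [ 0.4739 -0.1237  0.1176] [ 0.4919 -0.1084  0.1254]
side blk 62 [ 0.5975 -0.0559  0.1347] [ 0.5844 -0.0636  0.1251] [ 0.6108 -0.0397  0.1403]
[ 0.42998066 -0.12349685  0.22000836] 13.4167
```

View pics/b3.png

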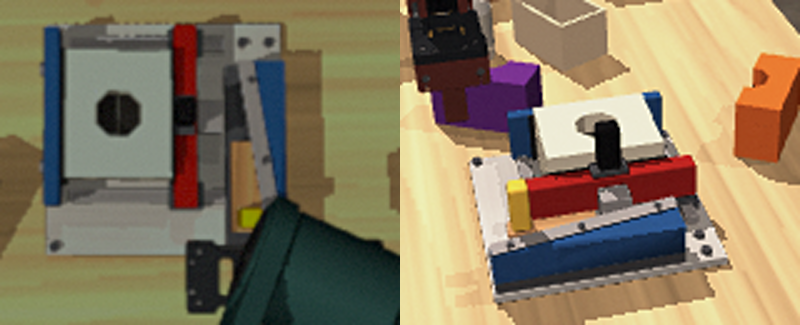

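The halves are now shut: no gap shows between them at (118,113), and the bar moved about 25 mm. The yellow tab is still at (250,217), with its centre near world (0.484, -0.113). Now I'll push the wedge with closed fingers from the -x side.

Run:
```python
from h import *
a=YAW+np.radians(9); d=np.array([np.cos(a),np.sin(a),0]); tab=np.array([.4845,-.1130,.093]); s=tab-.035*d
move_ptp([s[0],s[1],.18],list(best([s[0],s[1],.18],np.pi/2+YAW)))
print(servo_line(list(s),rate=.08,contact_N=8)); f0=np.array(current_force())
for D in(.05,.07,.085,.095,.105,.115):
    h=servo_line(list(s+d*D),rate=.025,contact_N=19)
    F=np.array(current_force())-f0
    print(D,h,"along",round(1000*float((np.array(current_position())-s)@d),1),F.round(1),"push",round(-float(F@d),1))
    if h or -F@d>18: break
print(current_clock())
c=capture("side"); cv2.imwrite("pics/s4.png",cv2.resize(c["image"][150:300,170:370],(800,600)))
```

```text
False
0.05 False along 50.0 [-1.9 -1.  -0. ] push 2.0
0.07 False along 70.5 [-0. -2.  0.] push 0.3
0.085 True along 73.8 [ 0.2 -0.1  0.7] push -0.2
18.4667
```

View pics/s4.png

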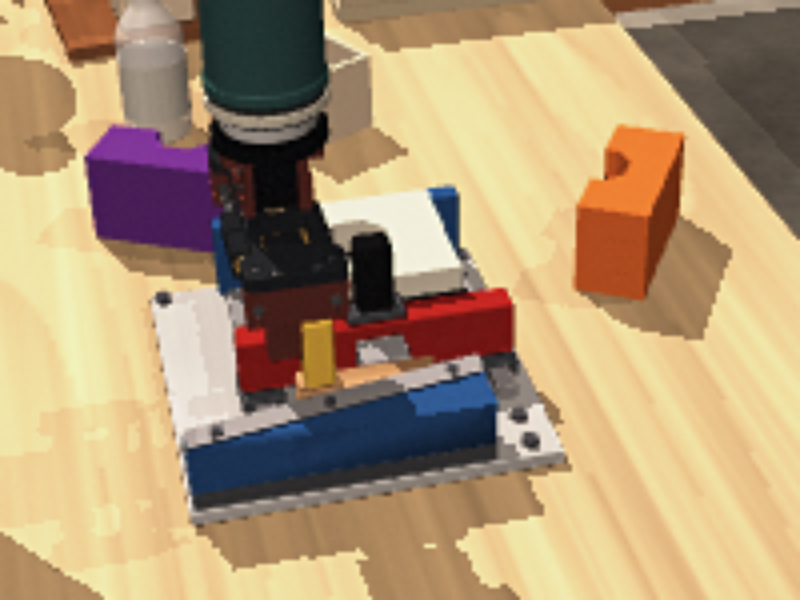

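The tab, at (318,350), has moved up to the boss with the tool behind it. The trip may only have been a bump at first contact, so I'll push on slowly and watch the force.

Run:
```python
from h import *
a=YAW+np.radians(9); d=np.array([np.cos(a),np.sin(a),0]); tab=np.array([.4845,-.1130,.093]); s=tab-.035*d
f0=np.array(current_force()); x=float((np.array(current_position())-s)@d)
D=x
while D<.118:
    D+=.002
    h=servo_line(list(s+d*D),rate=.008,contact_N=16)
    F=np.array(current_force())-f0
    print(round(D*1000,1),h,"along",round(1000*float((np.array(current_position())-s)@d),1),F.round(1),"push",round(-float(F@d),1))
    if h or -F@d>19: break
print(current_clock())
```

```text
75.8 False along 74.1 [-5.6 -0.6  0.2] push 5.7
77.8 False along 74.1 [-10.4  -3.2   4.7] push 10.8
79.8 False along 74.2 [-16.4  -5.9  10.4] push 17.1
81.8 False along 75.5 [-17.6  -6.1  10.3] push 18.3
83.8 False along 77.0 [-18.7  -6.3  11.7] push 19.4
20.6333
```

Run:
```python
from h import *
a=YAW+np.radians(9); d=np.array([np.cos(a),np.sin(a),0]); tab=np.array([.4845,-.1130,.093]); s=tab-.035*d
D=.0838
for i in range(4):
    D+=.002; servo_line(list(s+d*D),rate=.008); F=np.array(current_force())
    print(round(1000*float((np.array(current_position())-s)@d),1),F.round(1),round(-float(F@d),1))
    if -F@d>22: break
sleep(.3); p=np.array(current_position())
servo_line(list(s+d*.05),rate=.06); servo_line([*(s+d*.05)[:2],.22]); move_ptp([.42,-.3,.3],list(best([.42,-.3,.3],np.pi/2+YAW)))
ims=[]
for n in("top","side"):
    c=capture(n); M=masks(c)
    for k,zr,ctr,r in(("red",(.066,.08),(.6,-.05),.2),("yel",(.112,.13),(.54,-.1),.1),("blk",(.125,.15),(.6,-.045),.03)):
        P=near(cloud(c,M[k]),ctr,r); P=P[(P[:,2]>zr[0])&(P[:,2]<zr[1])]
        if len(P): print(n,k,len(P),np.median(P,0).round(4))
    ims.append(cv2.resize(c["image"][180:310,230:390] if n=="top" else c["image"][160:290,180:340],(400,325),interpolation=2))
cv2.imwrite("pics/b5.png",cv2.hconcat(ims)); print(current_clock(),current_force())
```

```text
78.4 [-19.8  -6.8  14. ] 20.5
79.9 [-21.8  -7.   15.6] 22.6
top red 420 [ 0.5772 -0.0472  0.0706]
top yel 68 [ 0.5502 -0.1039  0.1193]
top blk 83 [ 0.5981 -0.0454  0.1335]
side red 317 [ 0.6202 -0.0565  0.0715]
side yel 28 [ 0.5501 -0.1079  0.1219]
side blk 62 [ 0.5973 -0.0552  0.1346]
24.5 [-0.1602306  -0.23647484  0.72467992]
```

View pics/b5.png

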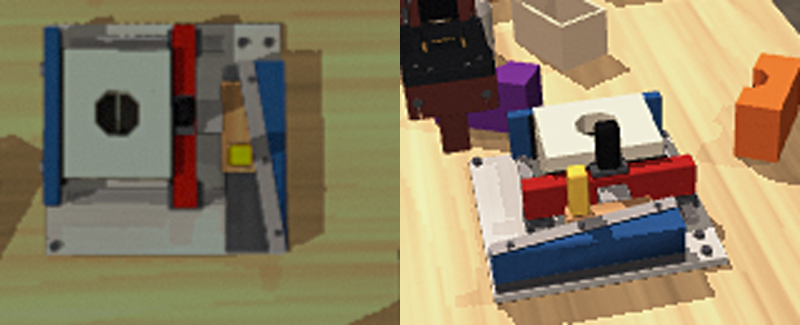

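The halves are shut at (118,113) and the wedge is jammed behind the boss at (237,155). Its joint is about 0.077 m, the last push was 22.6 N, and the robot is clear.

```bash
python3 -c "
from bench import *
print(close_job())"
```

```text
the job is handed in; nothing more can be done
None
```

I shut the mould with the press bar, jammed the wedge behind it with a 22.6 N push (15 to 25 N was called for), and handed the job in; the verdict and the final squeeze force were not reported to me.

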